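# Load the short-piece holding jig

### The arm

A 6-joint arm with a two-finger parallel gripper is mounted at the origin on a cart in front of the work surface, level with it; the furniture and walls round the work are solid. World frame = base frame: x ahead of the robot, y to its left, z up, the work surface at z = 0. Lengths are in m, angles in rad, forces in N, time in s.
With the tool pointing down it reaches from about 0.275 to 0.775 m from the base axis. Payload 14.6 kg.
Tool frame: the origin (TCP) lies at the very end of the fingers, on their centre line; the grasp point (between the pads) lies 19 mm behind it; z points along the fingers, y is the line along which they close (so a half turn about z gives the same grasp; the last joint's range is limited). The gripper opens to 85 mm and grips with 20 to 120 N. Pads are 22 mm wide; open, the fingers measure 114 mm over their backs; the gripper's body (76 mm by 85 mm) begins 54 mm behind the grasp point. The pads swing forward as they close: fully open they stand 13 mm farther back than shut.
Start: joints at [-1.273, 0.263, -0.048, 1.259, 0, 1.415], TCP at [0.23, -0.472, 0.231] pointing down, gripper open.
Joint ranges: [-2.65, 2.65], [-0.89, 1.7], [-1.18, 1.37], [-2.13, 2.11], [-1.35, 1.29], [-3.14, 3.14]. Speed limits (rad/s): [1.89, 1.89, 2.57, 2.79, 3.14, 3.14].

### API

Orientations are given as a unit quaternion [w, x, y, z].
In Python, from bench import status, camera, job, silhouettes gives the robot as it stands. The module is installed in compiled form; this text tells all that it offers.
- The arm moves only by the tool carry_out, never from a script. Its argument "commands" is a list of rows, each a list of 7 numbers: the shift along the tool's x, y, z in mm, then the turn, a rotation vector about the tool's x, y, z in rad, then the finger opening in mm, from 0 to 85.4. In form: [[tx, ty, tz, ax, ay, az, jaw], ...]. A call has 1 to 20 rows; each row is the pose to reach, as a shift and turn from the pose commanded when the call began, along the tool's axes at that moment; what a row does not reach only later rows make up. A row lasts 1/8 s, in which the tool goes at most 62.5 mm and 10.7 degrees, less where a joint would pass 70% of its speed; a pose out of reach is approached as far as the arm can. A call with a gripper value outside its range is refused whole. The fingers move at their own pace and stop on an object; "grip_force" is the grip in N (left out, the last holds). Time passes only in rows, so rows that repeat a pose let the fingers close. It gives the time, the measured TCP pose, the force, the opening and the grip force at its end, in the units of the state.
- status.observe(): the state, without advancing time (a new reading comes with each control period).
- camera(name): name is "side" or "top"; returns a dict with "color" (400x640x3 uint8, red, green, blue), "fx", "fy", "cx", "cy" (pixels), "pose" (4x4, takes a point from camera to world coordinates). Camera axes: x right, y up, looking along -z (the intrinsics and any distortion apply to the point x, -y, -z); pixel columns grow to the right and rows downward; lengths in m; the calibration is good to about 2 mm. A picture is of the moment at which its call begins. There is no depth.
- job.sign_off(): hands the job in; it is judged then, once.
Trained networks look in a picture, given as the dict that the camera call returned (one of the last four; its "shot" number tells which), for a name from the list of things; names that differ only in an ending like _2 or _b are one class to them, and where a whole thing is asked for, a point or a joint stands for the part that bears it (a point fixed in the world has none). Each returns a list of dicts, best first, with "p" (0 to 1); they miss things now and then, are a little off and sometimes report something else, mostly with a low value. They report only what shows in the picture. A call takes as long as a camera call.
- silhouettes(picture, name): "mask" (400x640 bool, what is visible of it) and "centre" ([column, row] in pixels, amid what is visible of it).
The state is a dict: "time_s": time; "joints": joint angles; "qvel": joint speeds; "joint_efforts": joint torques, N m; "tcp_pos": TCP position; "eef_rot": TCP orientation; "force": force on the tool from outside, world axes, zero at the start; "torque": the same for the moment, N m; "width": finger opening in m; "gripper_force": force on a finger pad.
Only numpy, scipy, OpenCV 4.12 (cv2) and the standard library are available. Lean on these libraries where they do the work, as an engineer would, in place of code of your own. Each camera call takes 0.05 s, during which the arm holds its last target. There are 200 camera calls.

### The job

Load the short-piece holding jig on the saw table by pushing with the fingers only. The wooden block stands on its end in front of the jig's trough: push it high up so that it topples towards the stop and lies flat in the trough between the two rails, then slide it along until its end is fully home against the stop block, and last swing the open hold-down clamp over until its pad bears on the block and stays there. Pick nothing up, and leave the loose things around the jig where they are.

Things in the scene. Friction and masses are not known exactly. Their poses are not given: they have to be found in the camera images.
- jig: Plywood holding jig, 330 x 112 mm, bolted to the steel saw table, fixed. Origin: middle of its underside. +x runs along the trough towards stop and clamp (away from the standing block), +y across, +z up. The trough floor is the board's top, z = 17 mm. In front of the rails (x -165 to -45) the board is bare but for two 7 mm high bolt heads at x -148, y +-43 mm.
- trough_mouth (a point): On the trough floor and centre line where the two wooden rails begin (jig x -45, y 0, z 17 mm). The rails are straight, run from here to the stop (jig x +80), stand 22 mm above the floor and leave 58 mm between them; their inner upper edges are bevelled 8 mm each, so the trough is 74 mm wide at the top.
- trough_floor (a point): Point on the trough floor and centre line, right below the middle of the block when it is fully home (jig x 20, y 0, z 17 mm).
- stop_face (a point): Middle of the flat working face of the wooden stop block that crosses the trough (jig x 80, y 0, z 28 mm). The stop is 20 mm thick and rises 22 mm above the trough floor.
- clamp: Steel hold-down clamp with a red handle, 45 x 114 x 139 mm when closed, screwed on a wooden riser behind the stop; only its lever moves. Origin at jig x 100, y 0, z 40.5 mm; its +y points along the jig's -x, its z up.
- clamp_pivot (a point): Fixed point on the hinge axis of the clamp's lever (jig x 140, y 0, z 70.5 mm). The axis runs across the trough, along the jig's y.
- clamp_lever (a joint): Lever angle, rad: 0 = closed limit, arm level and pointing to the jig's -x over the stop; 1.31 = fully open, arm nearly upright. To close, push the arm's outer side (or the handle) over towards the jig's -x and down. Stiff hinge: takes about 0.2 N m (2 to 3 N at the arm's end) and stays where it is left. With the block home its pad meets the block at about 0.04 rad.
- clamp_arm_end (a point): Moves with the lever: on the arm's outer side (upper side when closed), 88 mm along the arm from the hinge and 8 mm outwards. The arm is a straight bar 12 mm wide, 10 mm thick, ending 8 mm beyond this point; its outer side is free from here to 30 mm from the hinge. Closed, it is at jig x 52, z 78.5 mm.
- clamp_pad (a point): Moves with the lever: middle of the flat face of the round pad (18 mm across) on the spindle at the arm's end, 35 mm from point clamp_arm_end. With the clamp closed it faces down and lies 28 mm from the stop, over the block.
- handle_end (a point): Moves with the lever: free end of the red handle, 19 mm thick. The handle is one stiff piece with the arm and about square to it: it points up when the arm is level and lies back to the jig's +x, low behind the clamp, when the arm is up. Closed, its end is at jig x 129, z 179.5 mm.
- blank: Weathered wooden block 50 x 120 x 30 mm, about 0.1 kg, standing on an end before the rails, 120 mm tall. Origin: middle of the 50 x 120 face that looks to the stop. Its y: length, up at the start; x: width; z: thickness, away from the stop at the start, up once it lies. Up to 0.06 rad and 4 mm off the trough's line. It tips about that face's lower edge; 30 to 60 mm are then left to slide.
- blank_center (a point): Centre of the block, 15 mm along its z from its origin: 60 mm above the trough floor while it stands, 15 mm when it lies.
- tape_measure: Bystander: tape measure standing on the table, 34 x 71 x 64 mm; origin in the middle of its underside.
- carp_pencil: Bystander: flat carpenter's pencil lying on the table beyond the jig, 178 x 15 x 8 mm, along its x; origin in the middle of its underside.
- offcut: Bystander: small light wooden offcut lying on the robot's side of the jig, 40 x 75 x 20 mm; origin in the middle of its underside.
- bolt: Bystander: steel bolt standing on its head on the robot's side of the jig, 50 mm tall, head 21 mm; origin in the middle of its underside.

How it is judged:
By the outcome, as a careful person would: the job done as asked, in the order asked, and still so for the second after the job is handed in, with the robot touching nothing.
It also fails if it takes over 56 s, if anything falls off the work surface, if the arm or the gripper's body presses on something with over 40 N, if the wrist force passes 120 N, or if a joint passes its speed limit or range.

## Working session

There is one attempt and no reset: what is moved stays moved. The work goes in short steps, Python scripts to look and compute and a tool call to move; the robot and the scene stay as the last step left them, time stands still between calls to the robot, and variables do not carry over. Pictures are saved under pics/ and viewed, at most 12 in all, crops included, and the job is handed in when it is done.

Besides the shell and the picture viewer there is one more tool, called after "Emit:" by a JSON object that holds its "api" and its "payload". carry_out: Moves the arm, as the interface text tells. Its arguments: {"type":"object","properties":{"commands":{"type":"array","items":{"type":"array","items":{"type":"number"}}},"grip_force":{"type":"number"}},"required":["commands"]}

```bash
mkdir -p pics; cat > h.py <<'E'
import numpy as np, cv2
from bench import status, camera, job, silhouettes
def ray(p,uv):
    T=np.array(p["pose"]);d=np.array([(uv[0]-p["cx"])/p["fx"],-(uv[1]-p["cy"])/p["fy"],-1.])
    return T[:3,3],T[:3,:3]@d
def atz(p,uv,z):
    o,d=ray(p,uv);return o+d*(z-o[2])/d[2]
def proj(p,X):
    T=np.array(p["pose"]);c=T[:3,:3].T@(np.array(X)-T[:3,3])
    return np.array([p["cx"]+p["fx"]*c[0]/-c[2],p["cy"]-p["fy"]*c[1]/-c[2]])
def save(p,n): cv2.imwrite("pics/"+n,p["color"][:,:,::-1])
E
cat > a.py <<'E'
from h import *
s=status.observe();print(s["tcp_pos"],s["eef_rot"],s["time_s"])
im=[]
for n in ("side","top"):
    p=camera(n);im.append(p["color"]);print(n,[k for k in p],p["fx"],p["cx"],p["cy"],np.round(p["pose"],3).tolist())
    for t in ("jig","blank","clamp","clamp_lever","tape_measure","offcut","bolt","carp_pencil"):
        for r in silhouettes(p,t)[:2]:
            m=r["mask"].astype(np.uint8);q=cv2.minAreaRect(cv2.findNonZero(m)) if m.any() else None
            print(t,round(r["p"],2),np.round(r["centre"]),m.sum(),np.round(cv2.boxPoints(q)).astype(int).tolist() if q else 0, np.round(atz(p,r["centre"],0),3) )
    save(p,n+"0.png")
E
python3 a.py
```

```text
[ 0.22959776 -0.47184072  0.23083538] [-5.11564977e-04  9.74480699e-01  2.24470721e-01 -3.64295822e-05] 0.0
side ['color', 'fx', 'fy', 'cx', 'cy', 'pose', 'shot'] 473.98290796939045 313.4866128726408 202.1532932442428 [[-0.943, 0.194, -0.271, 0.286], [-0.332, -0.487, 0.808, 0.869], [0.024, 0.852, 0.524, 0.591], [0.0, 0.0, 0.0, 1.0]]
jig 0.78 [311. 237.] 4704 [[272, 275], [291, 178], [351, 190], [331, 286]] [0.548 0.093 0.   ]
blank 0.9 [324. 175.] 1177 [[313, 202], [316, 150], [339, 152], [336, 203]] [ 0.612 -0.181  0.   ]
blank 0.38 [313. 239.] 4669 [[273, 275], [293, 178], [351, 191], [331, 287]] [0.543 0.1   0.   ]
clamp 0.79 [308. 243.] 990 [[288, 259], [307, 188], [333, 195], [315, 265]] [0.548 0.117 0.   ]
clamp 0.59 [325. 178.] 1109 [[315, 151], [338, 151], [338, 202], [315, 202]] [ 0.602 -0.168  0.   ]
clamp_lever 0.81 [307. 230.] 576 [[289, 258], [308, 188], [323, 192], [304, 262]] [0.567 0.071 0.   ]
tape_measure 0.87 [345. 334.] 1548 [[316, 329], [341, 304], [377, 340], [352, 365]] [0.406 0.329 0.   ]
offcut 0.93 [364. 229.] 499 [[353, 217], [373, 217], [373, 243], [353, 2
[... 833 characters left out ...]
lank 0.63 [428. 185.] 714 [[412, 173], [439, 169], [444, 199], [417, 203]] [ 0.579 -0.055  0.   ]
clamp 0.89 [311. 204.] 857 [[260, 206], [337, 191], [341, 212], [264, 227]] [0.534 0.209 0.   ]
clamp_lever 0.92 [293. 208.] 507 [[261, 206], [337, 192], [339, 203], [263, 217]] [0.526 0.25  0.   ]
clamp_lever 0.54 [364. 202.] 6824 [[258, 192], [445, 162], [453, 211], [266, 241]] [0.54  0.089 0.   ]
tape_measure 0.84 [247. 263.] 617 [[226, 272], [245, 243], [260, 253], [241, 282]] [0.401 0.351 0.   ]
offcut 0.55 [388. 238.] 615 [[368, 238], [402, 226], [407, 244], [374, 255]] [0.458 0.035 0.   ]
carp_pencil 0.64 [392. 152.] 502 [[353, 158], [426, 143], [428, 151], [355, 166]] [0.656 0.023 0.   ]
```

```bash
python3 - <<'E'
import cv2,numpy as np
a=cv2.imread("pics/side0.png")[130:300,230:420];b=cv2.imread("pics/top0.png")[120:300,220:480]
b=cv2.resize(b,(800,554));a=cv2.resize(a,(670,600))
cv2.imwrite("pics/s1.png",a);cv2.imwrite("pics/t1.png",b)
E
```

```text
(no output)
```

View pics/s1.png

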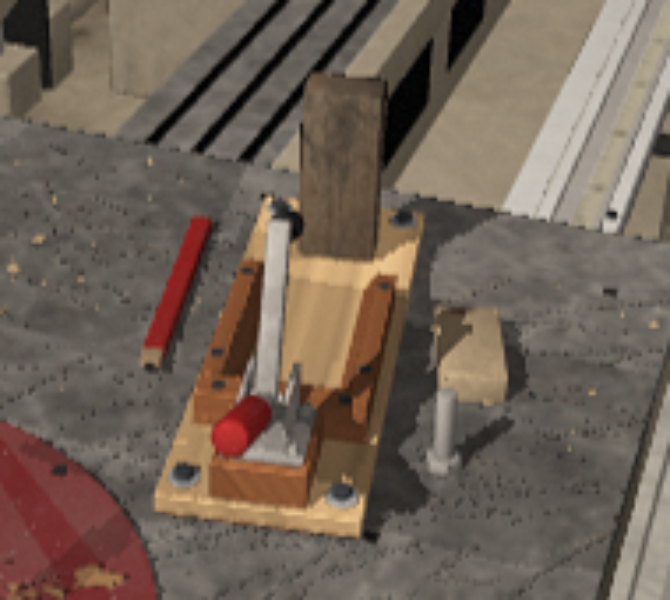

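View pics/t1.png

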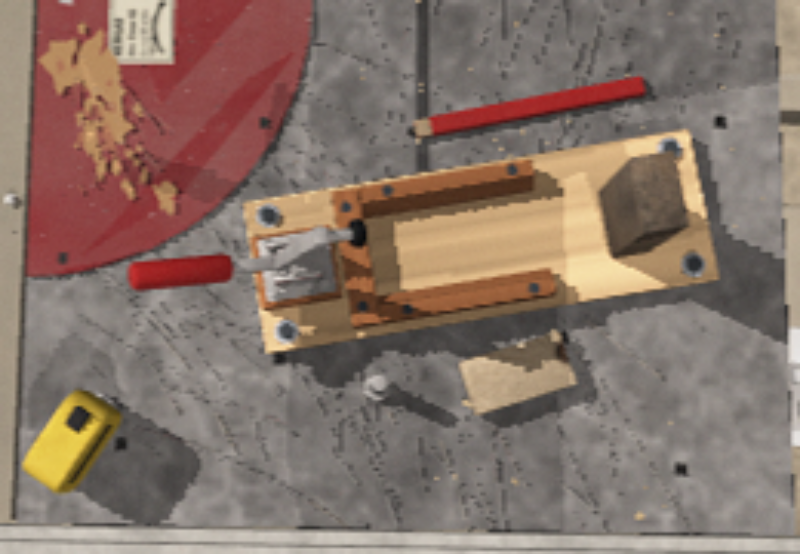

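```bash
cat > b.py <<'E'
from h import *
from scipy.optimize import minimize,least_squares
pt=camera("top");ps=camera("side")
T=lambda x,y:(220+x/3.077,120+y/3.077); S=lambda x,y:(230+x/3.526,130+y/3.526)
c=[((-.148,-.043),T(670,147),pt),((-.148,.043),T(693,263),pt),((.148,-.043),T(268,215),pt),((.148,.043),T(286,330),pt),
   ((.148,-.043),S(183,472),ps),((.148,.043),S(341,491),ps),((-.148,.043),S(404,215),ps)]
def W(v,x,y,z): return np.array([v[0]+np.cos(v[2])*x-np.sin(v[2])*y,v[1]+np.sin(v[2])*x+np.cos(v[2])*y,z])
f=lambda v:np.concatenate([proj(p,W(v,*j,.022))-uv for j,uv,p in c])
r=least_squares(f,[.54,.09,1.6]);J=r.x;print("jig",J,np.round(r.fun,1))
ms=[(p,silhouettes(p,"blank")[0]["mask"]) for p in (pt,ps)]
def cost(u):
    t=0
    for p,m in ms:
        P=[]
        for sx in(0,-.03):
            for sy in(-.025,.025):
                for z in(.017,.137):
                    a=np.cos(u[2])*sx-np.sin(u[2])*sy;b=np.sin(u[2])*sx+np.cos(u[2])*sy
                    P.append(proj(p,W(J,u[0]+a,u[1]+b,z)))
        k=8; g=np.zeros((400*1,640),np.uint8)
        h=cv2.convexHull(np.round(np.array(P)*16).astype(np.int32));cv2.fillConvexPoly(g,h,1,shift=4)
        t+=1-(g&m).sum()/((g>0)|m).sum()
    return t
best=min((minimize(cost,[x,0,a],method="Nelder-Mead",options=dict(initial_simplex=[[x,0,a],[x+.01,0,a],[x,.006,a],[x,0,a+.1]])) for x in(-.1,-.12,-.08) for a in(-.05,.05)),key=lambda q:q.fun)
print("blank in jig x(front face),y,yaw",best.x,best.fun)
for uv in (S(302,252),S(376,260)): print(atz(ps,uv,.017))
print(W(J,best.x[0],best.x[1],.1), "pivot",W(J,.14,0,.07),"stop",W(J,.08,0,.03))
cap=[W(J,-.045,0,.017)]
for uv,p in((S(280,205),ps),): pass
for th in(1.1,1.2,1.31):  # predicted arm end
    X=W(J,.14-.088*np.cos(th)+.008*np.sin(th),0,.0705+.088*np.sin(th)+.008*np.cos(th));print(th,X,(proj(ps,X)-[230,130])*3.526,(proj(pt,X)-[220,120])*3.077)
E
python3 b.py
```

```text
jig [0.54648463 0.06550254 1.74407375] [-0.5  0.3 -0.2  0.4 -0.9  0.1 -0.8  0.6 -0.1 -1.7  0.  -1.4 -0.4 -0.9]
blank in jig x(front face),y,yaw [-0.09022742  0.00244454 -0.04613182] 1.0587101183190533
[ 0.57856183 -0.02070297  0.017     ]
[ 0.53028823 -0.02912979  0.017     ]
[ 0.55963295 -0.02379519  0.1       ] pivot [0.522347   0.20340604 0.07      ] stop [0.5326917  0.14430454 0.03      ]
1.1 [0.52799982 0.17111022 0.15255502] [279.41481504 227.59144888] [324.35935406 237.4459278 ]
1.2 [0.52655922 0.17934073 0.1554183 ] [276.70058277 230.96066871] [310.99830171 238.9726021 ]
1.31 [0.52492651 0.18866876 0.15758708] [273.51960226 236.69667374] [295.84168668 240.96372419]
```

```bash
cat >> b.py <<'E'
out=[]
def draw(u,p,col,im):
    P=[]
    for sx in(0,-.03):
        for sy in(-.025,.025):
            for z in(.017,.137):
                a=np.cos(u[2])*sx-np.sin(u[2])*sy;b=np.sin(u[2])*sx+np.cos(u[2])*sy
                P.append(proj(p,W(J,u[0]+a,u[1]+b,z)))
    h=cv2.convexHull(np.round(np.array(P)*16*6).astype(np.int32));cv2.polylines(im,[h],True,col,1,shift=4)
for p,m in ms:
    im=cv2.resize(p["color"][:,:,::-1],None,fx=6,fy=6)
    print(m.sum())
    cs,_=cv2.findContours(cv2.resize(m.astype(np.uint8),None,fx=6,fy=6),0,1);cv2.drawContours(im,cs,-1,(0,255,0),1)
    draw(best.x,p,(0,0,255),im);draw([-.0904,.003,0],p,(255,0,255),im)
    c0=(proj(p,W(J,-.09,0,.08))*6).astype(int);out.append(im[c0[1]-250:c0[1]+250,c0[0]-200:c0[0]+200])
cv2.imwrite("pics/ov.png",np.hstack(out))
E
python3 b.py|tail -2
```

```text
698
1139
```

View pics/ov.png

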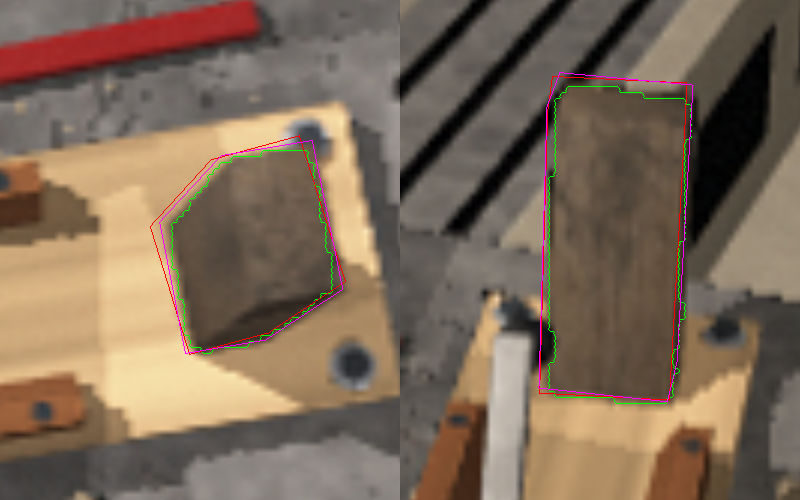

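```bash
cat >> h.py <<'E'
from scipy.spatial.transform import Rotation as R
J=np.array([.5465,.0655,1.744])
def W(x,y,z): c,s=np.cos(J[2]),np.sin(J[2]);return np.array([J[0]+c*x-s*y,J[1]+s*x+c*y,z])
def inj(X): c,s=np.cos(J[2]),np.sin(J[2]);d=np.array(X[:2])-J[:2];return np.array([c*d[0]+s*d[1],-s*d[0]+c*d[1],X[2]])
def rel(x,y,z):
    st=status.observe();q=st["eef_rot"];r=R.from_quat([*q[1:],q[0]])
    # wanted: z down, -y along jig x
    ty=-np.array([np.cos(J[2]),np.sin(J[2]),0]);tz=np.array([0,0,-1.]);G=R.from_matrix(np.c_[np.cross(ty,tz),ty,tz])
    print("jig tcp",np.round(inj(st["tcp_pos"])*1e3,1),"t",st["time_s"],"F",np.round(st["force"],1),"cmd",np.round(r.inv().apply(W(x,y,z)-st["tcp_pos"])*1e3,1),np.round((r.inv()*G).as_rotvec(),3))
E
python3 -c "
from h import *
rel(-.165,.004,.231)"
```

```text
jig tcp [-475.   404.7  231.3] t 1.3 F [-0.7  0.5 -0.7] cmd [ 4.707e+02 -1.874e+02  3.000e-01] [0.   0.   0.28]
```

Emit:
{"api": "carry_out", "payload": {"commands": [[471, -187, 0, 0, 0, 0.28, 0], [471, -187, 0, 0, 0, 0.28, 0], [471, -187, 0, 0, 0, 0.28, 0], [471, -187, 0, 0, 0, 0.28, 0], [471, -187, 0, 0, 0, 0.28, 0], [471, -187, 0, 0, 0, 0.28, 0], [471, -187, 0, 0, 0, 0.28, 0], [471, -187, 0, 0, 0, 0.28, 0], [471, -187, 0, 0, 0, 0.28, 0], [471, -187, 0, 0, 0, 0.28, 0], [471, -187, 0, 0, 0, 0.28, 0], [471, -187, 0, 0, 0, 0.28, 0], [471, -187, 0, 0, 0, 0.28, 0], [471, -187, 0, 0, 0, 0.28, 0]]}}

```text
time_s: 3.05
tcp_pos: [0.5712, -0.0982, 0.2314]
eef_rot: [0.0, 0.996, 0.086, 0.0]
force: [-0.1, -0.7, -0.2]
width: 0.0002
gripper_force: 0.0
```

```bash
python3 -c "
from h import *
rel(-.165,.004,.127)
p=camera('top');a=p['color'][100:250,340:500]
q=camera('side');b=q['color'][80:230,250:410]
cv2.imwrite('pics/c1.png',cv2.resize(np.hstack([a,b])[:,:,::-1],(800,375)))
print(status.observe()['width'])"
```

```text
jig tcp [-165.6    3.9  231.4] t 3.05 F [-0.1 -0.7 -0.2] cmd [-1.000e-01 -6.000e-01  1.044e+02] [ 0.    -0.    -0.001]
0.00017818586815275368
```

View pics/c1.png

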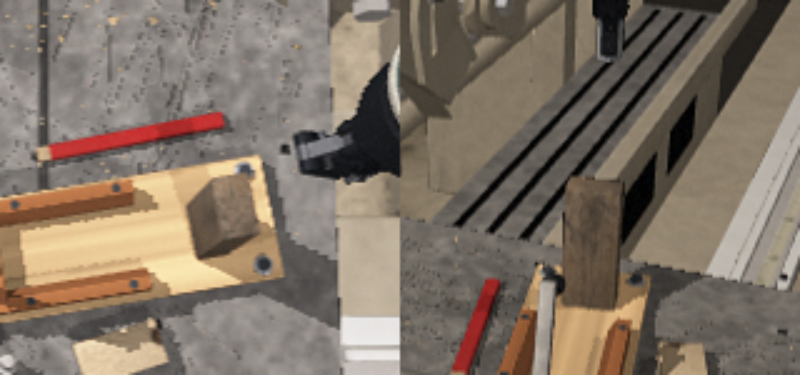

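Emit:
{"api": "carry_out", "payload": {"commands": [[0, 0, 50, 0, 0, 0, 0], [0, 0, 104, 0, 0, 0, 0], [0, 0, 104, 0, 0, 0, 0], [0, -6, 104, 0, 0, 0, 0], [0, -12, 104, 0, 0, 0, 0], [0, -18, 104, 0, 0, 0, 0], [0, -24, 104, 0, 0, 0, 0], [0, -27, 104, 0, 0, 0, 0], [0, -30, 104, 0, 0, 0, 0]]}}

```text
time_s: 4.28
tcp_pos: [0.5662, -0.0681, 0.1273]
eef_rot: [0.0, 0.996, 0.086, 0.0]
force: [-0.3, -0.2, 0.0]
width: -0.0001
gripper_force: 0.0
```

```bash
python3 -c "
from h import *
rel(-.165,.004,.127)
p=camera('top');a=p['color'][100:250,340:500]
q=camera('side');b=q['color'][80:230,250:410]
cv2.imwrite('pics/c2.png',cv2.resize(np.hstack([a,b])[:,:,::-1],(800,375)))"
```

```text
jig tcp [-135.     3.6  127.3] t 4.275 F [-0.3 -0.2  0. ] cmd [-0.4 30.   0.3] [ 0. -0. -0.]
```

View pics/c2.png

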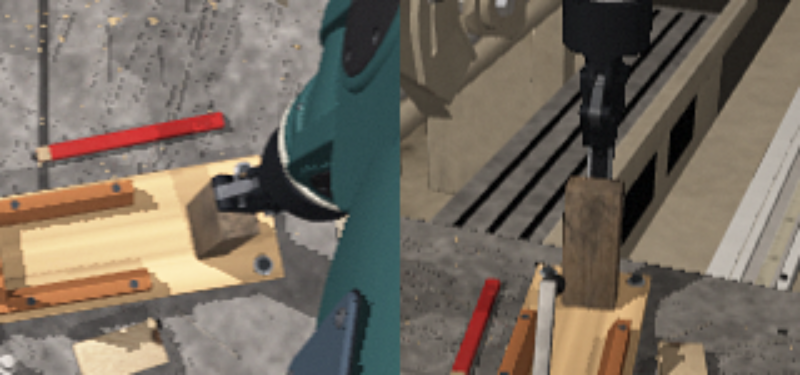

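Emit:
{"api": "carry_out", "payload": {"commands": [[0, -4, 0, 0, 0, 0, 0], [0, -8, 0, 0, 0, 0, 0], [0, -12, 0, 0, 0, 0, 0], [0, -16, 0, 0, 0, 0, 0], [0, -20, 0, 0, 0, 0, 0], [0, -24, 0, 0, 0, 0, 0], [0, -28, 0, 0, 0, 0, 0], [0, -32, 0, 0, 0, 0, 0], [0, -36, 0, 0, 0, 0, 0], [0, -40, 0, 0, 0, 0, 0], [0, -42, 0, 0, 0, 0, 0], [0, -42, 0, 0, 0, 0, 0], [0, -42, 0, 0, 0, 0, 0], [0, -42, 0, 0, 0, 0, 0]]}}

```text
time_s: 6.12
tcp_pos: [0.559, -0.0271, 0.1273]
eef_rot: [-0.0, 0.996, 0.086, 0.0]
force: [0.1, -0.7, 0.6]
width: 0.0002
gripper_force: 0.0
```

```bash
python3 -c "
from h import *
rel(-.165,.004,.127)
p=camera('top');a=p['color'][100:250,300:460]
q=camera('side');b=q['color'][110:260,250:410]
cv2.imwrite('pics/c3.png',cv2.resize(np.hstack([a,b])[:,:,::-1],(800,375)))"
```

```text
jig tcp [-93.3   3.6 127.3] t 6.125 F [ 0.1 -0.7  0.6] cmd [-0.4 71.7  0.3] [-0.    -0.    -0.001]
```

View pics/c3.png

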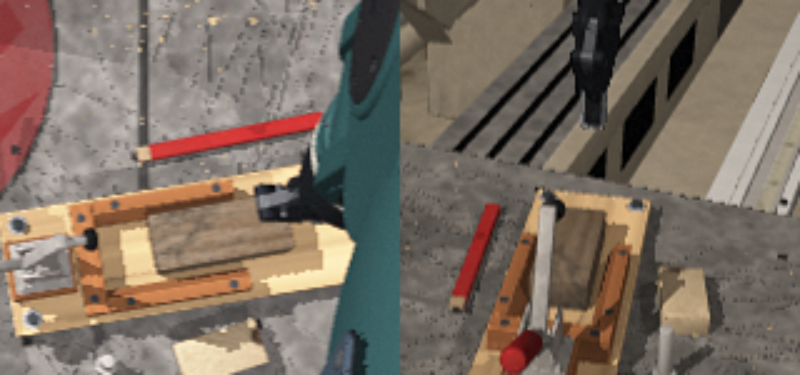

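Emit:
{"api": "carry_out", "payload": {"commands": [[0, 50, 0, 0, 0, 0, 0], [-3, 60, 0, 0, 0, 0, 0], [-3, 60, 50, 0, 0, 0, 0], [-3, 60, 101, 0, 0, 0, 0], [-3, 60, 101, 0, 0, 0, 0], [-3, 50, 101, 0, 0, 0, 0], [-3, 40, 101, 0, 0, 0, 0], [-3, 30, 101, 0, 0, 0, 0], [-3, 20, 101, 0, 0, 0, 0], [-3, 14, 101, 0, 0, 0, 0], [-3, 8, 101, 0, 0, 0, 0], [-3, 2, 101, 0, 0, 0, 0], [-3, -4, 101, 0, 0, 0, 0], [-3, -10, 101, 0, 0, 0, 0], [-3, -16, 101, 0, 0, 0, 0], [-3, -22, 101, 0, 0, 0, 0], [-3, -27, 101, 0, 0, 0, 0], [-3, -31, 101, 0, 0, 0, 0]]}}

```text
time_s: 8.48
tcp_pos: [0.5507, 0.0034, 0.0263]
eef_rot: [0.0, 0.996, 0.086, 0.0]
force: [-0.4, -2.0, 1.1]
width: 0.0001
gripper_force: 0.9
```

```bash
python3 -c "
from h import *
rel(-.0545,.0,.026)"
```

```text
jig tcp [-61.9   6.6  26.3] t 8.475 F [-0.4 -2.   1.1] cmd [ 6.6 -7.4  0.3] [ 0. -0. -0.]
```

Emit:
{"api": "carry_out", "payload": {"commands": [[0, 6, 0, 0, 0, 0, 0], [6, 6, 0, 0, 0, 0, 0], [6, 2, 0, 0, 0, 0, 0], [6, -1, 0, 0, 0, 0, 0], [6, -3, 0, 0, 0, 0, 0], [6, -5, 0, 0, 0, 0, 0], [6, -6, 0, 0, 0, 0, 0]]}}

```text
time_s: 9.35
tcp_pos: [0.5556, 0.0101, 0.0263]
eef_rot: [0.0, 0.996, 0.086, 0.0]
force: [1.3, -0.4, -0.7]
width: -0.0003
gripper_force: 0.3
```

Emit:
{"api": "carry_out", "payload": {"commands": [[0, -1, 0, 0, 0, 0, 0], [0, -2, 0, 0, 0, 0, 0], [0, -2, 0, 0, 0, 0, 0]]}}

```text
time_s: 9.72
tcp_pos: [0.5554, 0.0118, 0.0264]
eef_rot: [0.0, 0.996, 0.086, 0.0]
force: [0.2, -2.8, -0.0]
width: 0.0001
gripper_force: 1.4
```

Emit:
{"api": "carry_out", "payload": {"commands": [[0, -1, 0, 0, 0, 0, 0], [0, -2, 0, 0, 0, 0, 0], [0, -2, 0, 0, 0, 0, 0]]}}

```text
time_s: 10.1
tcp_pos: [0.5554, 0.0121, 0.0265]
eef_rot: [0.002, 0.996, 0.086, 0.0]
force: [0.1, -17.1, -1.2]
width: -0.0001
gripper_force: 8.0
```

Emit:
{"api": "carry_out", "payload": {"commands": [[0, -1, 0, 0, 0, 0, 0], [0, -2, 0, 0, 0, 0, 0], [0, -2, 0, 0, 0, 0, 0]]}}

```text
time_s: 10.48
tcp_pos: [0.5554, 0.0122, 0.0267]
eef_rot: [0.004, 0.996, 0.085, 0.0]
force: [0.8, -29.6, -0.2]
width: -0.0002
gripper_force: 14.6
```

```bash
python3 -c "
from h import *
rel(-.0545,.0,.026)"
```

```text
jig tcp [-54.    0.5  26.7] t 10.475 F [  0.8 -29.6  -0.2] cmd [0.5 0.5 0.7] [ 0.008  0.    -0.003]
```

Emit:
{"api": "carry_out", "payload": {"commands": [[0, 6, 0, 0, 0, 0, 0], [0, 24, 0, 0, 0, 0, 0], [0, 24, -60, 0, 0, 0, 0], [0, 24, -120, 0, 0, 0, 0], [0, 24, -180, 0, 0, 0, 0], [0, 24, -214, 0, 0, 0, 0], [0, 24, -214, 0, 0, 0, 0]]}}

```text
time_s: 11.35
tcp_pos: [0.5599, -0.0085, 0.2427]
eef_rot: [0.0, 0.996, 0.086, 0.002]
force: [0.1, 0.5, -1.1]
width: 0.0001
gripper_force: 0.0
```

```bash
python3 -c "
from h import *
rel(.155,.0,.24)
p=camera('top');a=p['color'][140:290,240:400]
q=camera('side');b=q['color'][150:300,250:410]
for n in ('offcut','bolt'):print(n,[ (r['p'],r['centre']) for r in silhouettes(q,n)[:2]])
for X in((.125,0,.1576),(.08,-.025,.047),(.08,.025,.047),(-.04,.025,.047),(-.04,-.025,.047)): print(X,(proj(q,W(*X))-[250,150])*2.5+[400,0],(proj(p,W(*X))-[240,140])*2.5)
cv2.imwrite('pics/c4.png',cv2.resize(np.hstack([a,b])[:,:,::-1],(800,375)))"
```

```text
jig tcp [-75.2  -0.4 242.7] t 11.35 F [ 0.1  0.5 -1.1] cmd [  -0.6 -230.2    2.4] [ 0.001 -0.004 -0.001]
offcut [(0.72, [365.3, 228.3])]
bolt [(0.44, [355.7, 253.5])]
(0.125, 0, 0.1576) [543.90845548 117.77206533] [190.41598308 145.73582341]
(0.08, -0.025, 0.047) [520.32675148 205.35378851] [243.60906878 127.45630141]
(0.08, 0.025, 0.047) [582.64472985 212.63432828] [253.18007755 183.91661682]
(-0.04, 0.025, 0.047) [602.91300339 134.05646613] [390.85016424 161.12731239]
(-0.04, -0.025, 0.047) [546.52151193 127.96428638] [380.21460557 104.72427411]
```

View pics/c4.png

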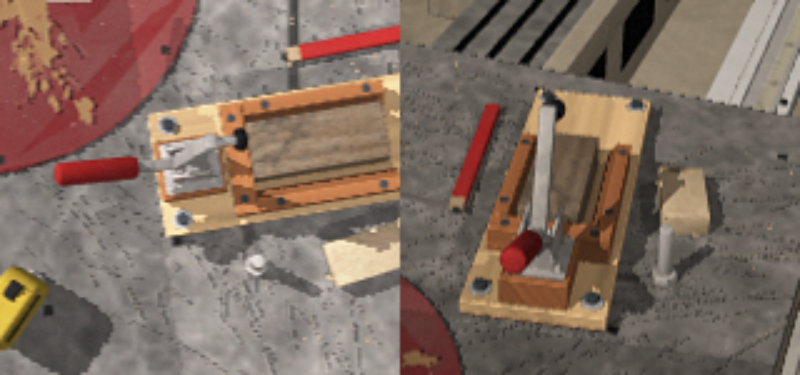

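Emit:
{"api": "carry_out", "payload": {"commands": [[0, -60, 0, 0, 0, 0, 0], [0, -120, 0, 0, 0, 0, 0], [0, -180, 0, 0, 0, 0, 0], [0, -233, 0, 0, 0, 0, 0], [0, -233, 0, 0, 0, 0, 0], [0, -233, 40, 0, 0, 0, 0], [0, -233, 70, 0, 0, 0, 0], [0, -233, 87, 0, 0, 0, 0], [0, -233, 87, 0, 0, 0, 0]]}}

```text
time_s: 12.68
tcp_pos: [0.5228, 0.1976, 0.1518]
eef_rot: [-0.008, 0.995, 0.104, -0.003]
force: [0.7, -0.4, 0.4]
width: -0.0001
gripper_force: 0.0
```

```bash
python3 -c "
from h import *
rel(.140,.0,.1557)
p=camera('top');a=p['color'][140:290,240:400]
q=camera('side');b=q['color'][150:300,250:410]
cv2.imwrite('pics/c5.png',cv2.resize(np.hstack([a,b])[:,:,::-1],(800,375)))"
```

```text
jig tcp [134.3   0.6 151.8] t 12.675 F [ 0.7 -0.4  0.4] cmd [ 0.8 -5.8 -3.8] [-0.017  0.004  0.035]
```

View pics/c5.png

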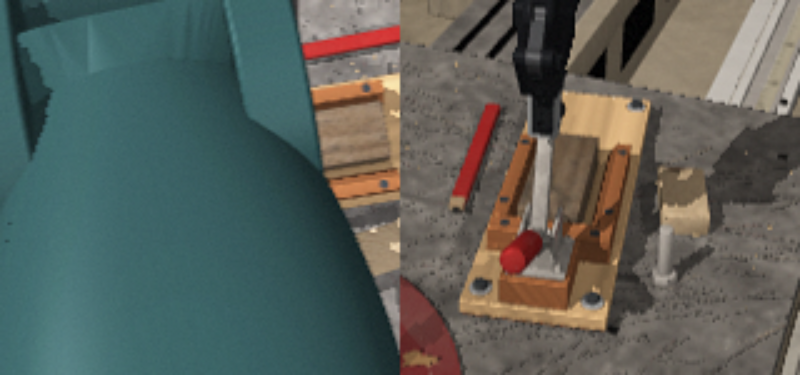

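```bash
python3 -c "
from h import *
rel(.15,.0,.1557)
s=status.observe()
for k in('joints','qvel','joint_efforts','torque','eef_rot'):print(k,np.round(s[k],3))"
```

```text
jig tcp [134.6  -0.5 153.6] t 12.775 F [-0.2  0.  -0.5] cmd [  0.1 -15.4  -1.9] [-0.017  0.001  0.035]
joints [ 0.207  0.356 -0.126  1.089  0.017  3.14 ]
qvel [ 0.007 -0.007  0.014 -0.001 -0.     0.001]
joint_efforts [-1.3500e-01 -6.9041e+01  3.5676e+01 -1.1800e-01  5.4000e-02 -4.0000e-03]
torque [-0.052 -0.071  0.017]
eef_rot [-0.009  0.995  0.104 -0.001]
```

Emit:
{"api": "carry_out", "payload": {"commands": [[0, 0, -40, 0, 0, -0.1, 0], [0, 0, -85, 0, 0, -0.27, 0], [0, 0, -85, 0, 0, -0.45, 0], [0, 0, -85, 0, 0, -0.63, 0], [0, 0, -85, 0, 0, -0.81, 0], [0, 0, -85, 0, 0, -0.99, 0], [0, 0, -85, 0, 0, -1.17, 0], [0, 0, -85, 0, 0, -1.35, 0], [0, 0, -85, 0, 0, -1.5, 0], [0, 0, -85, 0, 0, -1.57, 0], [0, 0, -85, 0, 0, -1.57, 0]]}}

```text
time_s: 14.15
tcp_pos: [0.5241, 0.1972, 0.2391]
eef_rot: [-0.007, 0.63, 0.777, 0.006]
force: [0.3, -0.9, -0.1]
width: -0.0002
gripper_force: 0.0
```

```bash
sed -i 's/G=R.from_matrix(np.c_\[np.cross(ty,tz),ty,tz\])/G=R.from_matrix(np.c_[-ty,-np.cross(-ty,tz),tz])/' h.py; python3 -c "
from h import *
rel(.154,.0,.154)
s=status.observe()
for k in('joints','eef_rot'):print(k,np.round(s[k],3))"
```

```text
jig tcp [133.5  -0.6 239.1] t 14.15 F [ 0.3 -0.9 -0.1] cmd [19.   0.  85.4] [ 0.    -0.018  0.034]
joints [0.205 0.32  0.055 1.305 0.018 1.568]
eef_rot [-0.007  0.63   0.777  0.006]
```

Emit:
{"api": "carry_out", "payload": {"commands": [[19, 0, 0, 0, -0.018, 0.034, 0], [19, 0, 0, 0, -0.018, 0.034, 0], [19, 0, 40, 0, -0.018, 0.034, 0], [19, 0, 70, 0, -0.018, 0.034, 0], [19, 0, 84, 0, -0.018, 0.034, 0], [19, 0, 84, 0, -0.018, 0.034, 0]]}}

```text
time_s: 14.9
tcp_pos: [0.5195, 0.2171, 0.1545]
eef_rot: [-0.0, 0.643, 0.766, -0.001]
force: [-1.4, 0.6, 0.4]
width: 0.0004
gripper_force: 0.0
```

```bash
python3 -c "
from h import *
rel(.1365,.0,.1557)
q=camera('side');b=q['color'][150:270,250:410]
cv2.imwrite('pics/c6.png',cv2.resize(b[:,:,::-1],(640,480)))"
```

```text
jig tcp [153.9   0.5 154.5] t 14.9 F [-1.4  0.6  0.4] cmd [-17.4   0.5  -1.2] [-0.001  0.     0.001]
```

View pics/c6.png

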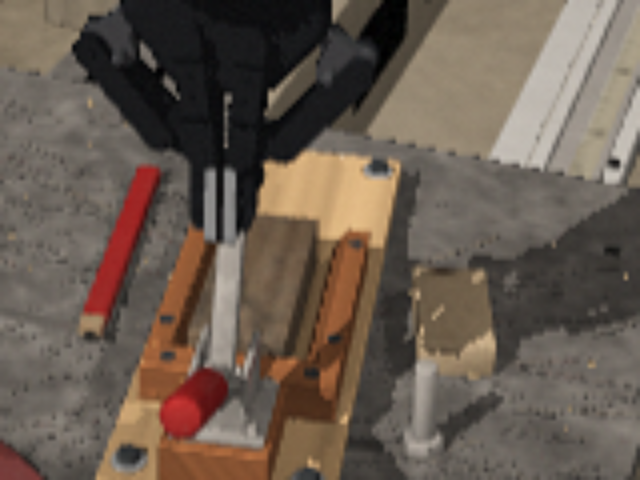

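Emit:
{"api": "carry_out", "payload": {"commands": [[-9, 0, -1, 0, 0, 0, 0], [-17, 0, -1, 0, 0, 0, 0], [-26, 0, 1, 0, 0, 0, 0], [-35, 0, 4, 0, 0, 0, 0], [-43, 0, 7, 0, 0, 0, 0], [-50, 0, 12, 0, 0, 0, 0], [-57, 0, 17, 0, 0, 0, 0], [-63, 0, 22, 0, 0, 0, 0], [-69, 0, 29, 0, 0, 0, 0], [-74, 0, 36, 0, 0, 0, 0], [-79, 0, 43, 0, 0, 0, 0], [-83, 0, 51, 0, 0, 0, 0], [-85, 0, 57, 0, 0, 0, 0], [-87, 0, 63, 0, 0, 0, 0], [-87, 0, 63, 0, 0, 0, 0]]}}

```text
time_s: 16.82
tcp_pos: [0.5343, 0.1316, 0.0911]
eef_rot: [-0.0, 0.643, 0.766, -0.001]
force: [-0.5, -0.1, 0.4]
width: 0.0002
gripper_force: 0.0
```

Emit:
{"api": "carry_out", "payload": {"commands": [[0, 0, 3, 0, 0, 0, 0], [-1, 0, 6, 0, 0, 0, 0], [-1, 0, 8, 0, 0, 0, 0], [-1, 0, 8, 0, 0, 0, 0]]}}

```text
time_s: 17.32
tcp_pos: [0.5347, 0.1307, 0.0835]
eef_rot: [-0.0, 0.643, 0.766, -0.0]
force: [-0.4, -0.6, -0.1]
width: -0.0002
gripper_force: 0.0
```

Emit:
{"api": "carry_out", "payload": {"commands": [[0, 0, 1, 0, 0, 0, 0], [0, 0, 2, 0, 0, 0, 0], [0, 0, 2, 0, 0, 0, 0]]}}

```text
time_s: 17.7
tcp_pos: [0.5348, 0.1306, 0.0817]
eef_rot: [0.0, 0.643, 0.766, -0.0]
force: [-0.5, -1.2, 1.9]
width: -0.0
gripper_force: 1.1
```

Emit:
{"api": "carry_out", "payload": {"commands": [[0, 0, 1, 0, 0, 0, 0], [0, 0, 2, 0, 0, 0, 0], [0, 0, 2, 0, 0, 0, 0]]}}

```text
time_s: 18.08
tcp_pos: [0.535, 0.1306, 0.0812]
eef_rot: [0.001, 0.643, 0.766, 0.0]
force: [-9.2, -3.4, 27.2]
width: 0.0001
gripper_force: 13.5
```

Emit:
{"api": "carry_out", "payload": {"commands": [[0, 0, 1, 0, 0, 0, 0], [0, 0, 2, 0, 0, 0, 0], [0, 0, 2, 0, 0, 0, 0]]}}

```text
time_s: 18.45
tcp_pos: [0.5352, 0.1306, 0.0809]
eef_rot: [0.001, 0.643, 0.766, 0.001]
force: [-17.3, -5.3, 56.0]
width: 0.0001
gripper_force: 27.5
```

```bash
python3 -c "
from h import *
rel(.06,.0,.08)
q=camera('side');b=q['color'][150:270,250:410]
cv2.imwrite('pics/c7.png',cv2.resize(b[:,:,::-1],(640,480)))"
```

```text
jig tcp [66.  -0.1 80.9] t 18.45 F [-17.3  -5.3  56. ] cmd [-6.  -0.1  0.9] [0.003 0.001 0.001]
```

View pics/c7.png

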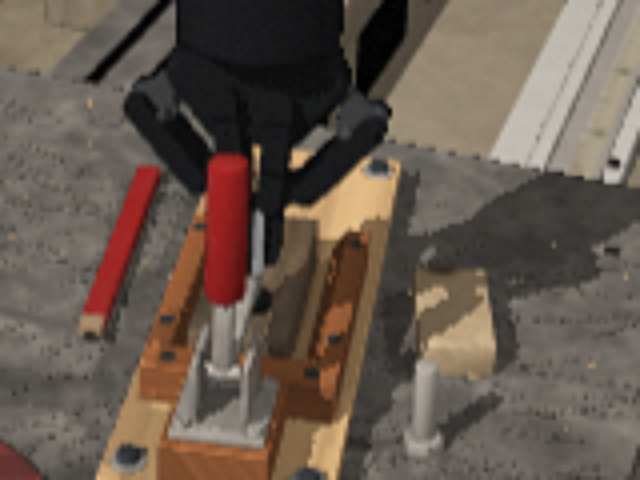

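Emit:
{"api": "carry_out", "payload": {"commands": [[0, 0, -2, 0, 0, 0, 0], [0, 0, -5, 0, 0, 0, 0], [-3, 0, -15, 0, 0, 0, 0], [-5, 0, -50, 0, 0, 0, 0], [-30, 0, -100, 0, 0, 0, 0], [-80, 0, -150, 0, 0, 0, 0], [-140, 0, -170, 0, 0, 0, 0], [-200, 0, -170, 0, 0, 0, 0], [-250, 0, -170, 0, 0, 0, 0], [-250, 0, -170, 0, 0, 0, 0]]}}

```text
time_s: 19.75
tcp_pos: [0.5786, -0.1189, 0.2474]
eef_rot: [-0.0, 0.644, 0.765, -0.001]
force: [-0.3, -0.1, 0.1]
width: -0.0001
gripper_force: 0.0
```

```bash
python3 -c "
from h import *
rel(.06,.0,.08)
p=camera('top');a=p['color'][140:290,240:400]
q=camera('side');b=q['color'][150:300,250:410]
for n,t in((q,'tape_measure'),(q,'offcut'),(q,'bolt'),(q,'carp_pencil')):print(t,[ (r['p'],r['centre']) for r in silhouettes(n,t)[:2]])
cv2.imwrite('pics/c8.png',cv2.resize(np.hstack([a,b])[:,:,::-1],(800,375)))"
```

```text
jig tcp [-1.872e+02  2.000e-01  2.474e+02] t 19.75 F [-0.3 -0.1  0.1] cmd [247.3  -0.3 167.3] [-0.001  0.    -0.003]
tape_measure [(0.96, [346.5, 336.7]), (0.46, [353.0, 254.2])]
offcut [(0.89, [365.2, 229.6]), (0.23, [345.6, 335.4])]
bolt [(0.55, [354.8, 260.8])]
carp_pencil [(0.62, [276.7, 212.7])]
```

View pics/c8.png

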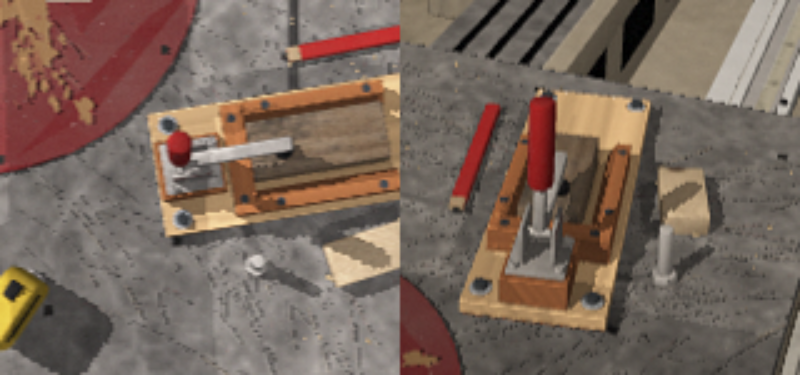

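The block is flat and home against the stop. The clamp is down with its pad on the block, and the loose things are where they were.

```bash
python3 -c "
from h import *
print(job.sign_off())"
```

```text
the job is handed in; nothing more can be done
None
```

I toppled the block into the trough, slid it home against the stop and closed the clamp so its pad bears on it. The loose things stayed where they were, and I handed the job in at about 20 s; the sign-off gave no verdict.

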